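# Walk the tube block round to its heater rail

## Robot

A 7-joint arm with a two-finger parallel gripper is mounted at the origin on a cart in front of the work surface, level with it; the furniture and walls round the work are solid. World frame = base frame: x ahead of the robot, y to its left, z up, the work surface at z = 0. Lengths are in m, angles in rad, forces in N, time in s.
With the tool pointing down it reaches from about 0.35 to 0.9 m from the base axis. Payload 8.1 kg.
Tool frame: the origin (TCP) lies midway between the tips of the shut fingers; the grasp point (between the pads) lies 19 mm behind it; z points along the fingers, y is the line along which they close (so a half turn about z gives the same grasp; the last joint's range is limited). The gripper opens to 92 mm and grips with 3 to 60 N. Pads are 19 mm wide; open, the fingers measure 130 mm over their backs; the gripper's body (75 mm by 190 mm) begins 47 mm behind the grasp point.
Start: joints at [1.21, 0.434, 0.025, 1.573, -0.012, 1.134, -0.075], TCP at [0.159, -0.604, 0.227] pointing down, gripper open.
Joint ranges: [-2.62, 2.62], [-0.44, 2.09], [-1.27, 1.32], [0.08, 2.57], [-1.32, 4.46], [0.12, 2], [-2.74, 2.74]. Speed limits (rad/s): [2.22, 2.22, 3.01, 3.01, 3.14, 3.14, 3.14].

## Interface

Orientations are given as a rotation vector (axis times angle).
In Python, from cell import observe, get_image, camera_model, sign_off, recognise, silhouettes gives the robot as it stands.
- The arm moves only by the tool apply_moves, never from a script. Its argument "motion" is a list of rows, each an object of numbers: "x", "y", "z": the shift along the world's x, y, z in cm; "yaw": the turn about the world's z in degrees; "hand": the opening, from -1 (shut) to 1 (fully open), so that 0 is half open. In form: [{"x": .., "y": .., "z": .., "yaw": .., "hand": ..}, ...]. A call has 1 to 10 rows; each row is the pose to reach, as a shift and turn from the pose commanded when the call began; what a row does not reach only later rows make up. A row lasts 1/8 s, in which the tool goes at most 62.5 mm and 10.7 degrees, less where a joint would pass 70% of its speed; a pose out of reach is approached as far as the arm can. A call with a gripper value outside its range is refused whole. The fingers move at their own pace and stop on an object; "newtons" is the grip in N (left out, the last holds). Time passes only in rows, so rows that repeat a pose let the fingers close. It gives the time, the measured TCP pose, the force, the opening and the grip force at its end, in the units of the state.
- observe(): the state, without advancing time (a new reading comes with each control period).
- get_image(name): name is "scene" or "top" or "wrist"; returns the picture (420x560x3 uint8, blue, green, red); there is no depth.
- camera_model(name): a dict with "camera_matrix" (3x3 intrinsics, pixels), "T" (4x4, takes a point from camera to world coordinates). Camera axes: x right, y up, looking along -z (the intrinsics and any distortion apply to the point x, -y, -z); pixel columns grow to the right and rows downward; lengths in m; the calibration is good to about 2 mm. A picture is of the moment at which its call begins: read the wrist's pose just before it. camera_model takes no time and is no camera call; for the wrist camera it gives the pose at the moment of the call.
- sign_off(): hands the job in; it is judged then, once.
Trained networks look in the newest picture that a camera, given by its name, has taken for a name from the list of things; names that differ only in an ending like _2 or _b are one class to them, and where a whole thing is asked for, a point or a joint stands for the part that bears it (a point fixed in the world has none). Each returns a list of dicts, best first, with "p" (0 to 1); they miss things now and then, are a little off and sometimes report something else, mostly with a low value. They report only what shows in the picture. A call takes as long as a camera call.
- recognise(query, camera): "rect" ([left, top, right, bottom] in pixels, round what is visible of it).
- silhouettes(query, camera): "mask" (420x560 bool, what is visible of it) and "rect" ([left, top, right, bottom] in pixels, round what is visible of it).
The state is a dict: "clock": time; "joints": joint angles; "dq": joint speeds; "joint_efforts": joint torques, N m; "position": TCP position; "ee_rot": TCP orientation; "force": force on the tool from outside, world axes, zero at the start; "ft_torque": the same for the moment, N m; "width": opening from 0.0 (shut) to 1.0 (fully open); "gripper_force": force on a finger pad.
Only numpy, scipy, OpenCV 4.12 (cv2) and the standard library are available. Lean on these libraries where they do the work, as an engineer would, in place of code of your own. Each camera call takes 0.05 s, during which the arm holds its last target. There are 200 camera calls.

## Task

The heavy aluminium tube block stands crooked in front of the fixed heater rail. Push it round with the fingertips, at one corner and then another as needed, without lifting or tipping it and without its touching the rail, until its blue pad side faces the rail squarely; then push it home so that the pad lies flat against the rail's copper face along its whole length, with neither end of the block sticking out past the rail. Leave the other things on the bench where they are.

Things in the scene. Friction and masses are not known exactly. Their poses are not given: they have to be found in the camera images.
- tube_block: Block, 92 (x) x 130 (y) x 45 (z) mm, 0.7 to 0.95 kg, loose; eight blind 16 mm holes in its top; stops where the push stops. Origin: centre of underside; z up. Blue pad, 8 mm thick, is its whole long +x side (face x = +46 mm); bare long face at x = -46, short ends at y = +-65. Starts with its centre 145 to 180 mm in front of the rail face, turned 40 to 86 degrees counter-clockwise (from above).
- pad_left (a point): Point on the blue pad's face, 7 mm from its +y end, half way up the block (block frame: 46, 58, 22.5 mm).
- pad_right (a point): Point on the blue pad's face, 7 mm from its -y end, half way up the block (block frame: 46, -58, 22.5 mm).
- rail: Fixed upright aluminium bar, 220 mm long (y), 12 thick, 45 high, copper strip on its front face, foot and black terminal box behind (to x = +57 mm). Origin: on the worktop below the middle of the front face, which is the plane x = 0; -x points out over the free worktop towards the robot, z up. With the block home, their axes are parallel and the block origin is at rail x = -46 mm.
- weight_200: Brass knob weight, 28 mm across, 40 mm high, loose, standing left of the work; leave alone. Origin: centre of underside.
- stopper_1: Red-brown rubber stopper, 23 mm across, 28 mm high, loose, left of the work; leave alone. Origin: centre of underside.
- sample_jar_1: White sample jar with red cap, 48 mm across, 72 mm high, loose, at the left; leave alone. Origin: centre of underside.
- sample_jar_2: White sample jar with blue cap, 48 mm across, 72 mm high, loose, at the left; leave alone. Origin: centre of underside.
- timer: White bench timer, 66 x 62 x 21 mm, loose, at the left; leave alone. Origin: centre of underside.

How it is judged:
By the outcome, as a careful person would: the job done as asked, in the order asked, and still so for the second after the job is handed in, with the robot touching nothing.
It also fails if it takes over 72 s, if anything falls off the work surface, if the arm or the gripper's body presses on something with over 40 N, if the wrist force passes 120 N, or if a joint passes its speed limit or range.

## Working session

There is one attempt and no reset: what is moved stays moved. The work goes in short steps, Python scripts to look and compute and a tool call to move; the robot and the scene stay as the last step left them, time stands still between calls to the robot, and variables do not carry over. Pictures are saved under pics/ and viewed, at most 10 in all, crops included, and the job is handed in when it is done.

Besides the shell and the picture viewer there is one more tool, called after "Request:" as name([rows], argument=value, ...), one row to a line, values as JSON. apply_moves: Moves the arm, as the interface text tells. Its arguments: {"type":"object","properties":{"motion":{"type":"array","items":{"type":"object","properties":{"x":{"type":"number"},"y":{"type":"number"},"z":{"type":"number"},"yaw":{"type":"number"},"hand":{"type":"number"}}}},"newtons":{"type":"number"}},"required":["motion"]}

```bash
mkdir -p pics; ls
python3 - <<'E'
from cell import *
import cv2,numpy as np
s=observe();print({k:np.round(v,3) for k,v in s.items()})
for n in("scene","top"):
    im=get_image(n);cv2.imwrite(f"pics/{n}0.png",im)
    m=camera_model(n);print(n,np.round(m["camera_matrix"],1).tolist(),np.round(m["T"],3).tolist(),[k for k in m])
    for q in("tube_block","rail","pad_left","pad_right"):
        print(q,[(round(d["p"],2),np.round(d["rect"]).tolist()) for d in recognise(q,n)][:2])
E
```

```text
pics
{'clock': np.float64(0.0), 'joints': array([ 1.21 ,  0.435,  0.025,  1.574, -0.012,  1.134, -0.075]), 'dq': array([ 0.001,  0.001,  0.   , -0.001, -0.001,  0.   ,  0.001]), 'joint_efforts': array([-1.0000e-03, -6.6785e+01,  9.8500e-01, -3.1447e+01, -6.1000e-02,
        4.3000e-02,  0.0000e+00]), 'position': array([ 0.159, -0.604,  0.226]), 'ee_rot': array([-3.114e+00, -4.040e-01,  1.000e-03]), 'force': array([ 0.757, -0.32 , -0.084]), 'ft_torque': array([ 0.006, -0.03 ,  0.027]), 'gripper_force': np.float64(0.0), 'width': np.float64(0.996)}
scene [[383.5, 0.0, 280.8], [0.0, 383.5, 209.5], [0.0, 0.0, 1.0]] [[-0.845, 0.417, -0.333, 0.197], [-0.534, -0.645, 0.547, 0.476], [0.013, 0.64, 0.768, 0.768], [0.0, 0.0, 0.0, 1.0]] ['camera_matrix', 'T']
tube_block [(0.73, [347.0, 130.0, 380.0, 172.0])]
rail [(0.64, [283.0, 103.0, 347.0, 141.0])]
pad_left []
pad_right [(0.91, [345.0, 131.0, 381.0, 172.0])]
top [[416.1, 0.0, 273.7], [0.0, 416.1, 206.2], [0.0, 0.0, 1.0]] [[-0.025, 0.998, -0.053, 0.457], [-1.0, -0.026, -0.016, -0.068], [-0.018, 0.052, 0.998, 1.1], [0.0, 0.0, 0.0, 1.0]] ['camera_matrix', 'T']
tube_block [(0.79, [372.0, 202.0, 439.0, 257.0])]
rail [(0.73, [383.0, 135.0, 468.0, 174.0])]
pad_left [(0.89, [375.0, 199.0, 440.0, 255.0])]
pad_right [(0.85, [375.0, 201.0, 436.0, 259.0])]
```

Run:
```python
import cv2
im=cv2.imread("pics/top0.png")[110:290,320:520]
cv2.imwrite("pics/topc.png",cv2.resize(im,None,fx=3.3,fy=3.3,interpolation=cv2.INTER_CUBIC))
```

```text
(no output)
```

View pics/topc.png

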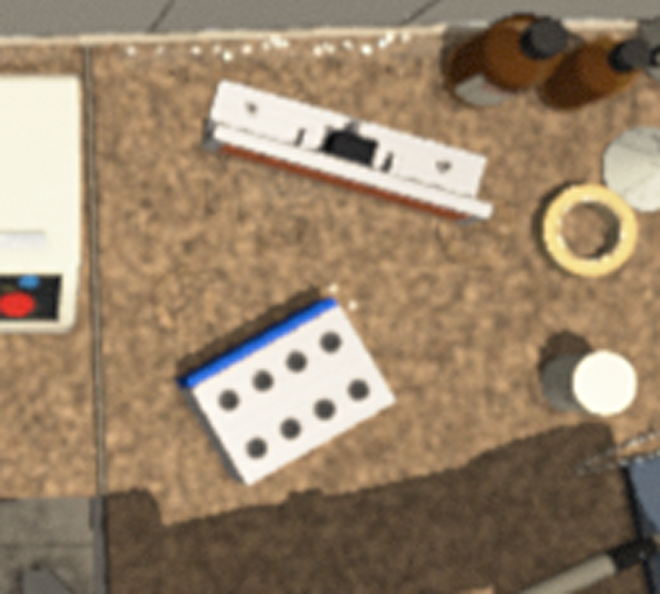

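View pics/top0.png

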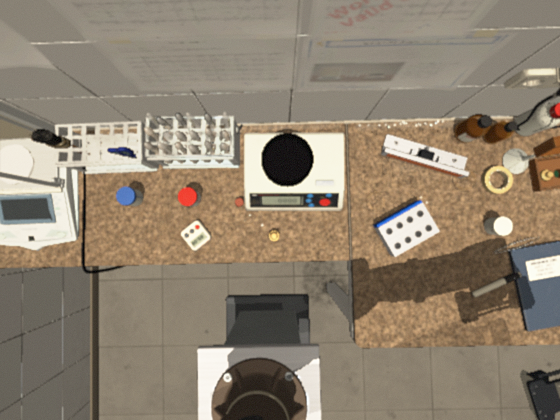

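The top view shows the block with its pad edge from crop (185,380) to (333,303), and the rail's front top edge from about (213,143) to (490,217). The pad faces the rail, turned roughly 40° counter-clockwise from square.

```bash
cat > h.py <<'E'
from cell import *
import cv2,numpy as np
from scipy.optimize import least_squares
def ray(px,cm,z):
    K=np.array(cm["camera_matrix"]);T=np.array(cm["T"])
    u=np.linalg.solve(K,np.r_[px,1.]);d=T[:3,:3]@[u[0],-u[1],-u[2]]
    o=T[:3,3];return (o+d*(z-o[2])/d[2])[:2]
def proj(P,cm):
    K=np.array(cm["camera_matrix"]);T=np.array(cm["T"])
    c=(np.atleast_2d(P)-T[:3,3])@T[:3,:3];c=np.c_[c[:,0],-c[:,1],-c[:,2]]@K.T
    return c[:,:2]/c[:,2:]
def pose2(local,world):  # rigid 2D fit -> x,y,deg, residual
    l=np.array(local,float);w=np.array(world);lc,wc=l.mean(0),w.mean(0)
    a,b=l-lc,w-wc;t=np.arctan2((a[:,0]*b[:,1]-a[:,1]*b[:,0]).sum(),(a*b).sum())
    R=np.array([[np.cos(t),-np.sin(t)],[np.sin(t),np.cos(t)]]);o=wc-R@lc
    return o,np.degrees(t),R,np.linalg.norm(l@R.T+o-w,axis=1)
E
python3 - <<'E'
from h import *
cm=camera_model("top");f=lambda p:ray(np.array(p)/3.3+[320,110]-0.35,cm,.045)
B=[f(p) for p in[(185,380),(333,303),(396,402),(248,484)]]
o,t,R,r=pose2(np.array([(46,65),(46,-65),(-46,-65),(-46,65)])/1e3,B);print("block",o,t,r)
Q=[f(p) for p in[(213,143),(490,217)]]
ro,rt,RR,r=pose2([(0,.11),(0,-.11)],Q);print("rail",ro,rt,r)
print("rel",RR.T@(o-ro),t-rt)
for n in("stopper_1","weight_200","sample_jar_1"):pass
E
```

```text
block [ 0.44786883 -0.38664339] 27.66588401585244 [0.00108651 0.00380426 0.00126784 0.00227032]
rail [ 0.60953371 -0.43972725] -16.787372946521216 [0.0008428 0.0008428]
rel [-0.17010697  0.00412941] 44.45325696237366
```

Request:
apply_moves([
  {"x": 4, "y": 4, "yaw": 3, "hand": -1},
  {"x": 8, "y": 8, "yaw": 6, "hand": -1},
  {"x": 12, "y": 13, "yaw": 9, "hand": -1},
  {"x": 16, "y": 17, "yaw": 13, "hand": -1},
  {"x": 19, "y": 22, "yaw": 13, "hand": -1},
  {"x": 19, "y": 22, "yaw": 13, "hand": -1},
  {"x": 19, "y": 22, "yaw": 13, "hand": -1},
])

```text
schema error: expected keys x, y, z, yaw, hand
```

Run:
```python
from h import *
s=observe();print(s["position"],s["ee_rot"],s["width"],s["clock"])
cm=camera_model("wrist");im=get_image("wrist");cv2.imwrite("pics/w1.png",im)
print(np.round(cm["T"],3))
print([(d["p"],d["rect"]) for d in recognise("tube_block","wrist")])
```

```text
[ 0.15933551 -0.60432634  0.22669436] [-3.11549035e+00 -4.03758380e-01  2.79016196e-05] 1.0029303045817628 0.5
[[ 0.255  0.936  0.24   0.224]
 [-0.967  0.248  0.063 -0.587]
 [-0.001 -0.248  0.969  0.383]
 [ 0.     0.     0.     1.   ]]
[]
```

View pics/w1.png

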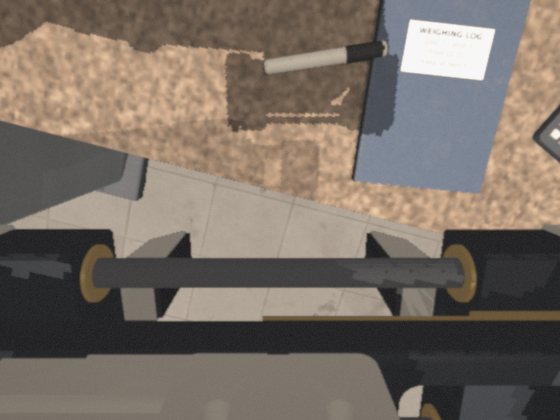

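The move was refused because every row needs all its keys, so the arm has not moved. The wrist view shows only the notebook and pen.

Request:
apply_moves([
  {"x": 4, "y": 4, "z": 2, "yaw": 3, "hand": -1},
  {"x": 8, "y": 8, "z": 4, "yaw": 6, "hand": -1},
  {"x": 12, "y": 13, "z": 4, "yaw": 9, "hand": -1},
  {"x": 16, "y": 17, "z": 4, "yaw": 13, "hand": -1},
  {"x": 19, "y": 22, "z": 4, "yaw": 13, "hand": -1},
  {"x": 19, "y": 22, "z": 4, "yaw": 13, "hand": -1},
  {"x": 19, "y": 22, "z": 4, "yaw": 13, "hand": -1},
])

```text
clock: 1.48
position: [0.349, -0.3849, 0.2669]
ee_rot: [3.049, 0.754, -0.001]
force: [-0.5, -1.1, -0.7]
width: 0.287
gripper_force: 0.0
```

Run:
```python
from h import *
s=observe();print(s["position"],s["ee_rot"],s["width"],s["clock"])
cm=camera_model("wrist");im=get_image("wrist");cv2.imwrite("pics/w2.png",im)
np.savez("w2.npz",K=cm["camera_matrix"],T=cm["T"])
```

```text
[ 0.34899364 -0.38486864  0.26691143] [ 3.04912961e+00  7.53678015e-01 -5.22740417e-04] 0.28689565789213994 1.475
```

View pics/w2.png

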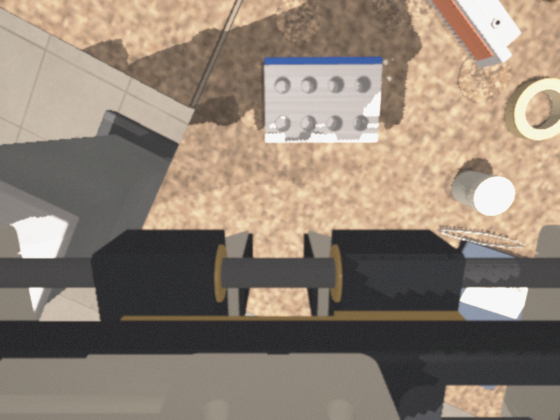

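The block is seen from close by. Its pad corners are at (265,57) and (383,57), and its back top edge is near row 136, at about the gripper's yaw. The path behind it is free.

```bash
cat >> h.py <<'E'
BL=np.array([(46,65),(46,-65),(-46,-65),(-46,65)])/1e3
RO=np.array([.6095,-.4397]);RT=-16.8
rot=lambda d:np.array([[np.cos(np.radians(d)),-np.sin(np.radians(d))],[np.sin(np.radians(d)),np.cos(np.radians(d))]])
E
python3 - <<'E'
from h import *
d=np.load("w2.npz");cm=dict(camera_matrix=d["K"],T=d["T"])
B=[ray(np.array(p,float),cm,.045) for p in[(265,57),(383,57),(379.5,136),(265,136)]]
o,t,R,r=pose2(BL,B);print("block",o,t,r, "rel",rot(RT).T@(o-RO),t-RT)
# finger path: rotate about body point (0,-38); tool centre 13 mm behind the face, local y 55
s=observe();p0=s["position"][:2]
P=o+R@[0,-.038]
print("stand-off",100*(o+R@[-.085,.052]-p0))
for a in range(0,46,5):
    Ra=rot(t-a);print(a,np.round(100*(P+Ra@[-.046-.0105,.09]-p0),1))
E
```

```text
block [ 0.45334722 -0.38735236] 28.00755655456493 [0.00351945 0.00410823 0.00383205 0.00408497] rel [-0.16461824  0.0049803 ] 44.807556554564925
stand-off [0.53902783 0.40796533]
0 [3.1 1.7]
5 [3.6 2.5]
10 [4.1 3.3]
15 [4.7 4. ]
20 [5.4 4.6]
25 [6.2 5.1]
30 [6.9 5.6]
35 [7.8 6.1]
40 [8.6 6.4]
45 [9.5 6.7]
```

Request:
apply_moves([
  {"x": 0.3, "y": 0.3, "z": -6, "yaw": 0, "hand": -1},
  {"x": 0.3, "y": 0.4, "z": -12, "yaw": 0, "hand": -1},
  {"x": 0.3, "y": 0.4, "z": -17, "yaw": 0, "hand": -1},
  {"x": 0.3, "y": 0.4, "z": -21, "yaw": 0, "hand": -1},
  {"x": 0.3, "y": 0.4, "z": -24, "yaw": 0, "hand": -1},
  {"x": 0.3, "y": 0.4, "z": -24.8, "yaw": 0, "hand": -1},
  {"x": 0.3, "y": 0.4, "z": -24.8, "yaw": 0, "hand": -1},
])

```text
clock: 2.4
position: [0.3518, -0.3812, 0.0188]
ee_rot: [-3.05, -0.751, 0.001]
force: [0.7, 0.2, -0.0]
width: 0.009
gripper_force: 0.0
```

Request:
apply_moves([
  {"x": 1, "y": 0.6, "z": 0, "yaw": 0, "hand": -1},
  {"x": 1.8, "y": 1, "z": 0, "yaw": 0, "hand": -1},
  {"x": 2.5, "y": 1.3, "z": 0, "yaw": 0, "hand": -1},
  {"x": 3, "y": 1.8, "z": 0, "yaw": -3, "hand": -1},
  {"x": 3.4, "y": 2.4, "z": 0, "yaw": -6, "hand": -1},
  {"x": 3.8, "y": 2.9, "z": 0, "yaw": -10, "hand": -1},
  {"x": 4.4, "y": 3.6, "z": 0, "yaw": -15, "hand": -1},
  {"x": 4.4, "y": 3.6, "z": 0, "yaw": -15, "hand": -1},
])

```text
clock: 3.4
position: [0.397, -0.3437, 0.019]
ee_rot: [3.122, 0.352, 0.0]
force: [0.5, 0.1, 0.5]
width: 0.003
gripper_force: 0.0
```

```bash
cat >> h.py <<'E'
def look(tag):
    im=get_image("top");cm=camera_model("top")
    cv2.imwrite(f"pics/{tag}.png",cv2.resize(im[120:290,340:500],None,fx=4,fy=4,interpolation=cv2.INTER_CUBIC))
    hsv=cv2.cvtColor(im,cv2.COLOR_BGR2HSV);m=cv2.inRange(hsv,(105,140,80),(130,255,255));m[:,:350]=0;m[:180 if 0 else 130]=0;m[290:]=0;m[:,480:]=0
    n,l,st,c=cv2.connectedComponentsWithStats(m);k=1+np.argmax(st[1:,4])
    b=np.column_stack(np.nonzero(l==k))[:,::-1].astype(float)
    W=np.array([ray(p,cm,.043) for p in b]);c0=W.mean(0);v=np.linalg.svd(W-c0)[2][0];v*=np.sign(v[1])
    t=np.degrees(np.arctan2(-v[0],v[1]));e=(W-c0)@v
    # strip mean lies 4 mm behind the face on the top
    mid=c0+v*(e.max()+e.min())/2;o=mid-rot(t)@[.042,0]
    print("blue n",len(b),"len",np.ptp(e),"block",np.round(o,4),round(t,1),"rel",np.round(rot(RT).T@(o-RO),4),round(t-RT,1))
    s=observe();print("tcp",np.round(s["position"],4),np.round(s["force"],1),s["clock"])
    return o,t
E
python3 - <<'E'
from h import *
look("a1")
E
```

```text
blue n 101 len 0.1275090425429867 block [ 0.4635 -0.3801] 11.6 rel [-0.157   0.0148] 28.4
tcp [ 0.397  -0.3441  0.019 ] [0.8 0.3 1.7] 3.45
```

View pics/a1.png

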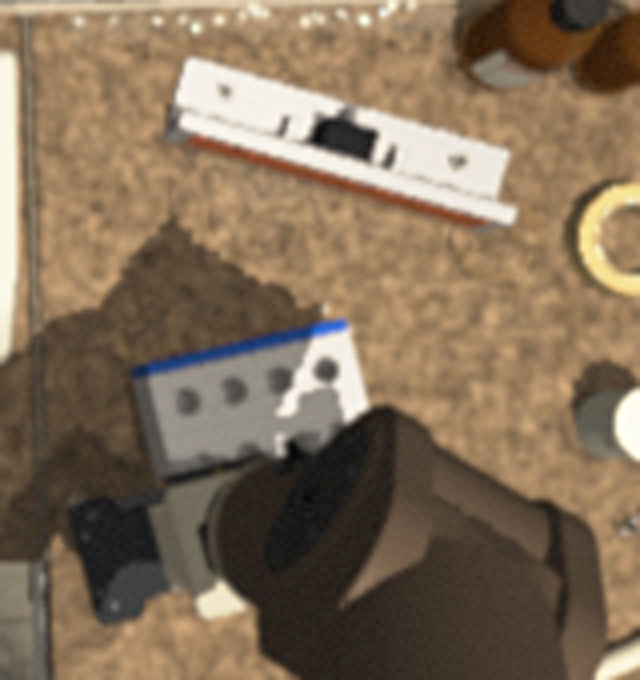

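The block has turned to about 28° from square with 15 mm of sideways shift, as predicted. I'll continue the arc.

Request:
apply_moves([
  {"x": 0.4, "y": 0.3, "z": 0, "yaw": -3, "hand": -1},
  {"x": 0.8, "y": 0.6, "z": 0, "yaw": -6, "hand": -1},
  {"x": 1.2, "y": 0.9, "z": 0, "yaw": -9, "hand": -1},
  {"x": 1.6, "y": 1.1, "z": 0, "yaw": -11, "hand": -1},
  {"x": 2.0, "y": 1.4, "z": 0, "yaw": -14, "hand": -1},
  {"x": 2.4, "y": 1.6, "z": 0, "yaw": -16, "hand": -1},
  {"x": 2.8, "y": 1.9, "z": 0, "yaw": -19, "hand": -1},
  {"x": 3.2, "y": 2.1, "z": 0, "yaw": -21, "hand": -1},
  {"x": 3.6, "y": 2.3, "z": 0, "yaw": -23, "hand": -1},
  {"x": 3.6, "y": 2.3, "z": 0, "yaw": -23, "hand": -1},
])

```text
clock: 4.7
position: [0.4329, -0.321, 0.0187]
ee_rot: [-3.129, 0.279, -0.001]
force: [-1.7, 1.6, 0.2]
width: 0.005
gripper_force: 0.9
```

Run:
```python
from h import *
look("a2")
# rail yaw from the copper colour and the top camera
im=get_image("top");cm=camera_model("top");hsv=cv2.cvtColor(im,cv2.COLOR_BGR2HSV)
m=np.zeros(im.shape[:2],np.uint8);m[145:180,375:475]=1
c=(((hsv[...,0]<14)|(hsv[...,0]>172))&(hsv[...,1]>120)&(m>0)).astype(np.uint8)
n,l,st,_=cv2.connectedComponentsWithStats(c);k=1+np.argmax(st[1:,4]);b=np.column_stack(np.nonzero(l==k))[:,::-1].astype(float)
W=np.array([ray(p,cm,.025) for p in b]);c0=W.mean(0);v=np.linalg.svd(W-c0)[2][0];v*=np.sign(v[1])
e=(W-c0)@v;print("copper",len(b),c0+v*(e.max()+e.min())/2,np.degrees(np.arctan2(-v[0],v[1])),np.ptp(e))
```

```text
blue n 70 len 0.09178174874354156 block [ 0.4828 -0.3633] -10.8 rel [-0.1433  0.0365] 6.0
tcp [ 0.4329 -0.321   0.0187] [-2.   0.7 -1. ] 4.75
copper 199 [ 0.60974336 -0.43966603] -18.166733179214308 0.1937902205389162
```

Request:
apply_moves([
  {"x": -2, "y": 0.4, "z": 0, "yaw": 0, "hand": -1},
  {"x": -5, "y": 0.9, "z": 1, "yaw": 0, "hand": -1},
  {"x": -8, "y": -1, "z": 6, "yaw": 0, "hand": 0},
  {"x": -10, "y": -4, "z": 12, "yaw": 0, "hand": 0.3},
  {"x": -11, "y": -6, "z": 18, "yaw": 0, "hand": 0.3},
  {"x": -11, "y": -6, "z": 22, "yaw": 0, "hand": 0.3},
  {"x": -11, "y": -6, "z": 22, "yaw": 0, "hand": 0.3},
])

```text
clock: 5.68
position: [0.3242, -0.3839, 0.2429]
ee_rot: [3.123, -0.28, 0.012]
force: [-0.4, 0.9, 0.1]
width: 0.5
gripper_force: 0.0
```

Run:
```python
from h import *
look("a3")
cm=camera_model("wrist");im=get_image("wrist");cv2.imwrite("pics/w3.png",im)
np.savez("w3.npz",K=cm["camera_matrix"],T=cm["T"])
print(observe()["ee_rot"],observe()["width"])
```

```text
blue n 98 len 0.12724364318329662 block [ 0.4798 -0.3778] -11.4 rel [-0.1421  0.0217] 5.4
tcp [ 0.3235 -0.3825  0.2406] [-0.1  0.2 -0.7] 5.725
[ 3.12814639e+00 -2.79007157e-01  2.52233355e-03] 0.5853913226596266
```

View pics/w3.png

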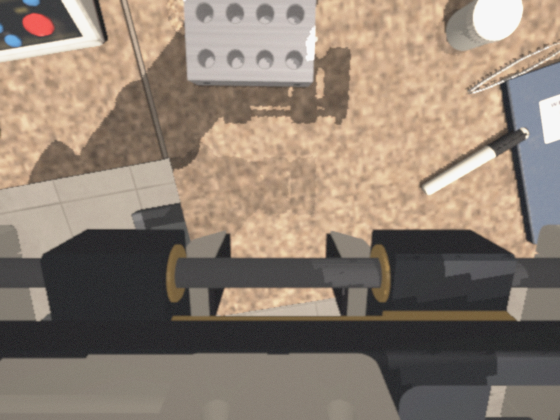

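The block stands about 5–6° short of square, with its back edge at row 83 and nothing in the way behind it. Next is a flat push with both part-open fingertips.

Request:
apply_moves([
  {"x": 3.5, "y": 1.5, "z": -3, "yaw": -3, "hand": 0.3},
  {"x": 7.4, "y": 3.1, "z": -7, "yaw": -7, "hand": 0.3},
  {"x": 7.4, "y": 3.1, "z": -13, "yaw": -7, "hand": 0.3},
  {"x": 7.4, "y": 3.1, "z": -18, "yaw": -7, "hand": 0.3},
  {"x": 7.4, "y": 3.1, "z": -21, "yaw": -7, "hand": 0.3},
  {"x": 7.4, "y": 3.1, "z": -22.2, "yaw": -7, "hand": 0.3},
  {"x": 7.4, "y": 3.1, "z": -22.2, "yaw": -7, "hand": 0.3},
])

```text
clock: 6.65
position: [0.3959, -0.3498, 0.0159]
ee_rot: [-3.105, 0.47, 0.003]
force: [0.1, -0.0, 0.3]
width: 0.649
gripper_force: 0.0
```

Request:
apply_moves([
  {"x": 1, "y": -0.3, "z": 0, "yaw": 0, "hand": 0.3},
  {"x": 2, "y": -0.6, "z": 0, "yaw": 0, "hand": 0.3},
  {"x": 2.8, "y": -0.9, "z": 0, "yaw": 0, "hand": 0.3},
  {"x": 3.6, "y": -1.1, "z": 0, "yaw": 0, "hand": 0.3},
  {"x": 4.4, "y": -1.4, "z": 0, "yaw": 0, "hand": 0.3},
  {"x": 5.2, "y": -1.6, "z": 0, "yaw": 0, "hand": 0.3},
  {"x": 6, "y": -1.9, "z": 0, "yaw": 0, "hand": 0.3},
  {"x": 6.8, "y": -2.1, "z": 0, "yaw": 0, "hand": 0.3},
  {"x": 7.4, "y": -2.3, "z": 0, "yaw": 0, "hand": 0.3},
  {"x": 7.4, "y": -2.3, "z": 0, "yaw": 0, "hand": 0.3},
])

```text
clock: 7.9
position: [0.4702, -0.3734, 0.0167]
ee_rot: [-3.106, 0.471, 0.001]
force: [-1.3, 0.9, -0.8]
width: 0.648
gripper_force: 1.3
```

Run:
```python
from h import *
look("a4")
cm=camera_model("wrist");im=get_image("wrist")
a=get_image("top")[130:240,360:480]
cv2.imwrite("pics/a5.png",cv2.resize(a,None,fx=6,fy=5.4,interpolation=cv2.INTER_CUBIC))
cv2.imwrite("pics/w4.png",im);np.savez("w4.npz",K=cm["camera_matrix"],T=cm["T"])
```

```text
blue n 91 len 0.1201684359164587 block [ 0.5233 -0.3936] -17.2 rel [-0.0959  0.0193] -0.4
tcp [ 0.4701 -0.3734  0.0167] [-2.3  0.7 -1.2] 7.95
```

View pics/w4.png

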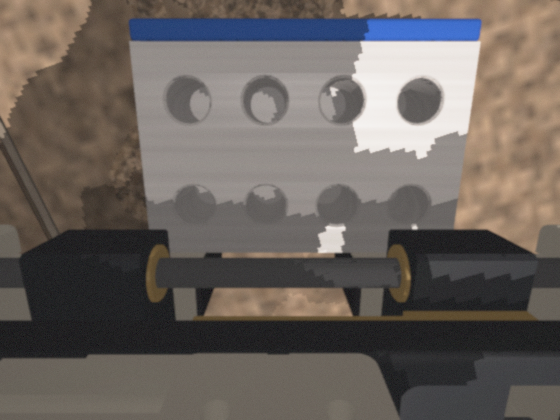

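The pad edge lies level at row 29 in the wrist view, so the block is square to the tool (-17.2°). Before the last push I'll refine the rail's yaw and the pad's yaw from the top image using the same method.

```bash
python3 - <<'E'
from h import *
cm=camera_model("top");im=cv2.imread("pics/top0.png").astype(float);now=get_image("top").astype(float)
def fit(I,sig,c0,c1,rows,z):  # sub-pixel centroid of a coloured strip per column
    P=[]
    for c in range(c0,c1):
        r0=rows(c);rr=np.arange(r0-6,r0+7);w=np.clip(sig(I[rr,c]),0,None)
        if w.sum()>40:P.append((c,(w*rr).sum()/w.sum()))
    P=np.array(P);
    for _ in range(3):
        q=np.polyfit(P[:,0],P[:,1],1);e=abs(np.polyval(q,P[:,0])-P[:,1]);P=P[e<max(.6,2*e.std())]
    a,b=[ray(np.array([c,np.polyval(q,c)]),cm,z) for c in(c0,c1)];v=a-b
    print(len(P),round(e.std(),2),"yaw",np.degrees(np.arctan2(-v[0],v[1])),"at",(a+b)/2);return (a+b)/2
red=lambda p:p[:,2]-p[:,0]-55
blu=lambda p:p[:,0]-p[:,2]-30
ctr=lambda a,b:(lambda c:int(round(np.interp(c,[a[0],b[0]],[a[1],b[1]]))))
for z in(.02,.03):
    r=fit(im,red,392,458,ctr((385,155),(462,175)),z); fit(now,red,392,458,ctr((385,155),(462,175)),z)
E
python3 - <<'E'
import cv2
E
```

```text
56 0.17 yaw -18.639757000132853 at [ 0.606503   -0.44535073]
15 0.15 yaw -17.74074663748145 at [ 0.60605533 -0.44533706]
56 0.17 yaw -18.63975700013288 at [ 0.60511734 -0.44185887]
15 0.15 yaw -17.740746637481443 at [ 0.60467381 -0.44184533]
```

View pics/a5.png

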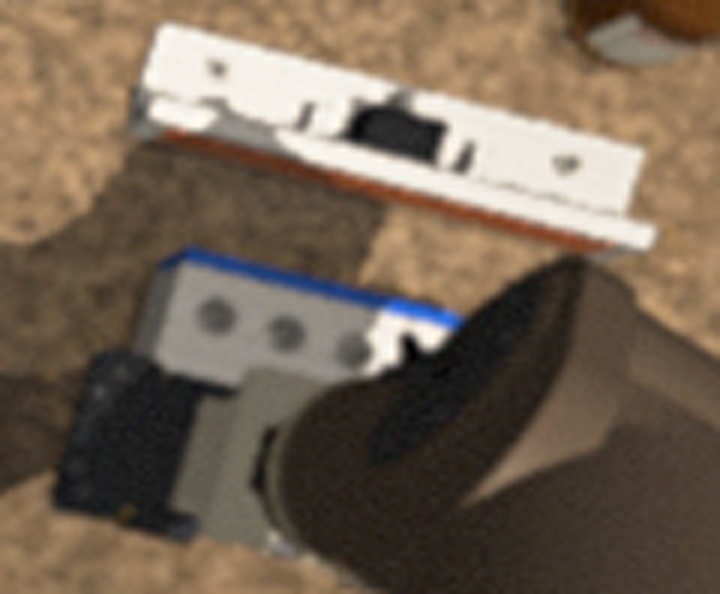

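The gap is uniform at roughly 45 mm in the picture, with the pad inside the rail's ends. One close wrist look at pad and copper together will settle the last degree.

Request:
apply_moves([
  {"x": -2, "y": 0.6, "z": 0, "yaw": 0, "hand": 0.3},
  {"x": -2, "y": 0.6, "z": 5, "yaw": 0, "hand": 0.3},
  {"x": -2, "y": 0.6, "z": 10, "yaw": 0, "hand": 0.3},
  {"x": 2, "y": -1.5, "z": 15, "yaw": 0, "hand": 0.3},
  {"x": 6, "y": -3.5, "z": 20, "yaw": 0, "hand": 0.3},
  {"x": 6, "y": -3.5, "z": 20, "yaw": 0, "hand": 0.3},
  {"x": 6, "y": -3.5, "z": 20, "yaw": 0, "hand": 0.3},
])

```text
clock: 8.98
position: [0.5307, -0.4084, 0.2167]
ee_rot: [3.106, -0.47, 0.001]
force: [-0.3, 0.1, -1.0]
width: 0.645
gripper_force: 0.0
```

Run:
```python
from h import *
cm=camera_model("wrist");im=get_image("wrist");cv2.imwrite("pics/w5.png",im)
np.savez("w5.npz",K=cm["camera_matrix"],T=cm["T"]);look("a6")
```

```text
blue n 39 len 0.04771816120097783 block [ 0.5337 -0.3608] -17.1 rel [-0.0954  0.0537] -0.3
tcp [ 0.5291 -0.4077  0.2153] [-0.6  0.1 -0.1] 9.075
```

View pics/w5.png

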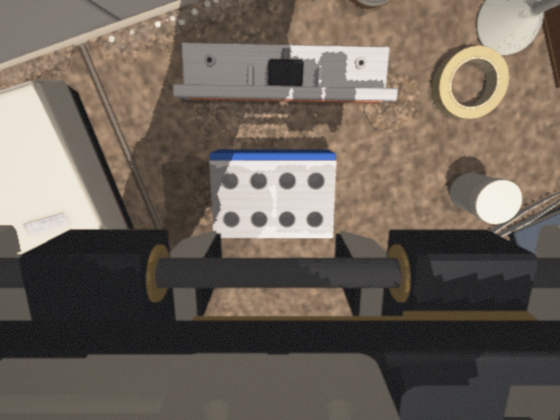

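The bar runs from (174,96) to (397,100), and the pad edge from (210,152) to (336,153). The block is well inside the rail's ends and nearly parallel.

Run:
```python
from h import *
d=np.load("w5.npz");cm=dict(camera_matrix=d["K"],T=d["T"]);I=cv2.imread("pics/w5.png").astype(float)
def edge(sig,c0,c1,r0,r1,z,s):  # steepest gradient per column, sub-pixel
    P=[]
    for c in range(c0,c1):
        g=np.clip(s*np.gradient(cv2.GaussianBlur(sig[r0:r1,c-1:c+2].mean(1).reshape(-1,1),(1,3),0).ravel()),0,None)
        k=g.argmax();lo=max(k-2,0);w=g[lo:k+3];P.append((c,r0+(w*np.arange(lo,lo+len(w))).sum()/w.sum()))
    P=np.array(P)
    for _ in range(4):
        q=np.polyfit(*P.T,1);e=np.polyval(q,P[:,0])-P[:,1];P=P[abs(e)<max(.5,2*e.std())]
    a,b=[ray(np.array([c,np.polyval(q,c)]),cm,z) for c in(c0,c1)];v=a-b
    print(len(P),"slope px",q[0],"yaw",np.degrees(np.arctan2(-v[0],v[1])));return (a+b)/2
g=I[...,0] # blue channel: white bar vs copper
ends=lambda x0,x1,y,z:(ray(np.array([x0,y[0]]),cm,z)+ray(np.array([x1,y[1]]),cm,z))/2
R=edge(g,180,392,91,106,.045,-1);P=edge(I[...,0]-I[...,2],214,333,145,157,.045,1)
rc=ends(174,397.5,(96,100),.045);pc=ends(210,336.5,(152,153),.045)
n=rot(-17.7);print("rail mid",rc,"pad mid",pc,"diff in rail frame",n.T@(pc-rc))
```

```text
201 slope px 0.01686696978668798 yaw -18.10067579853514
112 slope px 0.020406484972841532 yaw -18.334283473166884
rail mid [ 0.61227969 -0.44148819] pad mid [ 0.56554954 -0.41395588] diff in rail frame [-0.05288875  0.01202146]
```

The pad and rail are parallel to about 0.3°, with a gap of about 53 mm and a 12 mm offset to the left. I'll go back behind the block and push it home.

Request:
apply_moves([
  {"x": -4, "y": 2, "z": -3, "yaw": -0.3, "hand": 0.3},
  {"x": -8.5, "y": 4.2, "z": -7, "yaw": -0.6, "hand": 0.3},
  {"x": -8.5, "y": 4.2, "z": -12, "yaw": -0.6, "hand": 0.3},
  {"x": -8.5, "y": 4.2, "z": -17, "yaw": -0.6, "hand": 0.3},
  {"x": -8.5, "y": 4.2, "z": -19.5, "yaw": -0.6, "hand": 0.3},
  {"x": -8.5, "y": 4.2, "z": -20, "yaw": -0.6, "hand": 0.3},
  {"x": -8.5, "y": 4.2, "z": -20, "yaw": -0.6, "hand": 0.3},
])

```text
clock: 9.95
position: [0.4449, -0.3662, 0.0169]
ee_rot: [-3.103, 0.487, 0.001]
force: [0.4, -0.2, 0.1]
width: 0.647
gripper_force: 0.0
```

Request:
apply_moves([
  {"x": 1.2, "y": -0.4, "z": 0, "yaw": 0, "hand": 0.3},
  {"x": 2.2, "y": -0.7, "z": 0, "yaw": 0, "hand": 0.3},
  {"x": 3, "y": -1, "z": 0, "yaw": 0, "hand": 0.3},
  {"x": 3.8, "y": -1.2, "z": 0, "yaw": 0, "hand": 0.3},
  {"x": 4.6, "y": -1.5, "z": 0, "yaw": 0, "hand": 0.3},
  {"x": 5.3, "y": -1.7, "z": 0, "yaw": 0, "hand": 0.3},
  {"x": 6, "y": -1.9, "z": 0, "yaw": 0, "hand": 0.3},
  {"x": 6.5, "y": -2.1, "z": 0, "yaw": 0, "hand": 0.3},
  {"x": 6.8, "y": -2.2, "z": 0, "yaw": 0, "hand": 0.3},
  {"x": 6.8, "y": -2.2, "z": 0, "yaw": 0, "hand": 0.3},
])

```text
clock: 11.2
position: [0.5123, -0.3882, 0.0168]
ee_rot: [-3.103, 0.487, 0.004]
force: [-6.0, 1.9, 4.2]
width: 0.65
gripper_force: 2.9
```

Request:
apply_moves([
  {"x": 0.2, "y": -0.06, "z": 0, "yaw": 0, "hand": 0.3},
  {"x": 0.3, "y": -0.1, "z": 0, "yaw": 0, "hand": 0.3},
  {"x": 0.3, "y": -0.1, "z": 0, "yaw": 0, "hand": 0.3},
])

```text
clock: 11.58
position: [0.5149, -0.3891, 0.0168]
ee_rot: [-3.103, 0.488, 0.005]
force: [-7.5, 2.5, 4.5]
width: 0.65
gripper_force: 3.6
```

Request:
apply_moves([
  {"x": 0.2, "y": -0.06, "z": 0, "yaw": 0, "hand": 0.3},
  {"x": 0.3, "y": -0.1, "z": 0, "yaw": 0, "hand": 0.3},
  {"x": 0.3, "y": -0.1, "z": 0, "yaw": 0, "hand": 0.3},
])

```text
clock: 11.95
position: [0.5179, -0.3902, 0.0168]
ee_rot: [-3.103, 0.488, 0.005]
force: [-6.6, 1.8, 3.8]
width: 0.649
gripper_force: 3.6
```

Request:
apply_moves([
  {"x": 0.1, "y": -0.03, "z": 0, "yaw": 0, "hand": 0.3},
  {"x": 0.2, "y": -0.06, "z": 0, "yaw": 0, "hand": 0.3},
  {"x": 0.2, "y": -0.06, "z": 0, "yaw": 0, "hand": 0.3},
])

```text
clock: 12.32
position: [0.5198, -0.3907, 0.0168]
ee_rot: [-3.103, 0.488, 0.005]
force: [-6.4, 2.3, 4.5]
width: 0.653
gripper_force: 3.7
```

Request:
apply_moves([
  {"x": 0.1, "y": -0.03, "z": 0, "yaw": 0, "hand": 0.3},
  {"x": 0.2, "y": -0.06, "z": 0, "yaw": 0, "hand": 0.3},
  {"x": 0.2, "y": -0.06, "z": 0, "yaw": 0, "hand": 0.3},
])

```text
clock: 12.7
position: [0.5198, -0.3907, 0.0167]
ee_rot: [-3.102, 0.488, 0.011]
force: [-13.9, 5.1, 12.3]
width: 0.649
gripper_force: 7.4
```

The block has met the rail. I'll press slightly more to seat both ends, then check.

Request:
apply_moves([
  {"x": 0.1, "y": -0.03, "z": 0, "yaw": 0, "hand": 0.3},
  {"x": 0.2, "y": -0.06, "z": 0, "yaw": 0, "hand": 0.3},
  {"x": 0.2, "y": -0.06, "z": 0, "yaw": 0, "hand": 0.3},
])

```text
clock: 13.08
position: [0.5198, -0.3907, 0.0165]
ee_rot: [-3.1, 0.489, 0.016]
force: [-20.1, 8.7, 16.9]
width: 0.651
gripper_force: 10.8
```

Run:
```python
from h import *
s=observe();print(s["position"],s["force"],s["ft_torque"])
```

```text
[ 0.51980528 -0.39067536  0.01652805] [-20.08405395   8.74496067  16.91324477] [ 1.61131578  3.95582835 -0.05194001]
```

Request:
apply_moves([
  {"x": -0.4, "y": 0.13, "z": 0, "yaw": 0, "hand": 0.3},
  {"x": -1, "y": 0.3, "z": 0, "yaw": 0, "hand": 0.3},
  {"x": -2.5, "y": 0.8, "z": 0, "yaw": 0, "hand": 0.3},
  {"x": -4, "y": 1.2, "z": 3, "yaw": 0, "hand": 0.3},
  {"x": -4, "y": 1.2, "z": 9, "yaw": 0, "hand": 0.3},
  {"x": -2, "y": 0, "z": 14, "yaw": 0, "hand": 0.3},
  {"x": 1, "y": -2, "z": 18, "yaw": 0, "hand": 0.3},
  {"x": 1, "y": -2, "z": 18, "yaw": 0, "hand": 0.3},
  {"x": 1, "y": -2, "z": 18, "yaw": 0, "hand": 0.3},
])

```text
clock: 14.2
position: [0.5351, -0.4118, 0.1961]
ee_rot: [-3.103, 0.486, 0.001]
force: [0.2, 0.2, -0.3]
width: 0.653
gripper_force: 0.0
```

Run:
```python
from h import *
im=get_image("wrist")
cv2.imwrite("pics/w6.png",cv2.resize(im[20:220,130:430],None,fx=2.6,fy=2.6,interpolation=cv2.INTER_CUBIC))
```

```text
(no output)
```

View pics/w6.png

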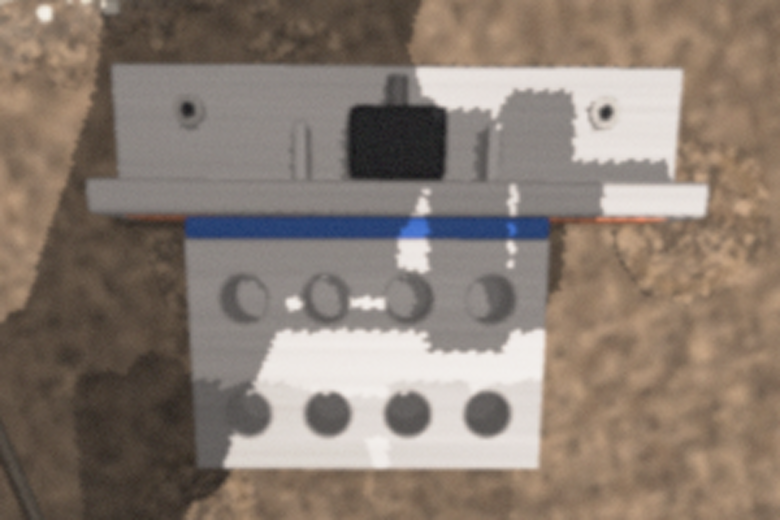

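The pad (crop 185–550, rows 217–238) lies flush along the bar at row 217 with no gap visible. Both ends are inside the rail, which spans 87–708.

```bash
python3 -c "
from cell import *
print(sign_off())"
```

```text
the job is handed in; nothing more can be done
None
```

The block is home and handed in: its pad lies flat against the copper with no gap visible in the last wrist view, both ends are inside the rail, and the robot is clear of everything after about 14 s on the clock.

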